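Fasten the hasp of the blue site case

ROBOT

A 7-joint arm with a two-finger parallel gripper is mounted at the origin on a cart in front of the work surface, level with it; the furniture and walls round the work are solid. World frame = base frame: x ahead of the robot, y to its left, z up, the work surface at z = 0. Lengths are in m, angles in degrees, forces in N, time in s.
With the tool pointing down it reaches from about 0.425 to 0.875 m from the base axis. Payload 4.7 kg.
Tool frame: the origin (TCP) lies between the finger pads; the fingertips stand 17 mm ahead of it and the grasp point (between the pads) lies 2 mm behind it; z points along the fingers, y is the line along which they close (so a half turn about z gives the same grasp; the last joint's range is limited). The gripper opens to 87 mm and grips with 3 to 60 N. Pads are 19 mm wide; open, the fingers measure 117 mm over their backs; the gripper's body (75 mm by 190 mm) begins 51 mm behind the grasp point.
Start: joints at [70.48, 18.392, -4.016, 83.108, 1.295, 78.541, -3.26], TCP at [0.226, -0.61, 0.24] pointing down, gripper open.
Joint ranges: [-163.93, 163.93], [-17.29, 119.83], [-79.2, 71.16], [3.27, 140.29], [-89.18, 269.18], [5.43, 117.66], [-154.24, 154.24]. Speed limits (degrees/s): [147.25, 147.25, 180, 180, 180, 180, 180].

INTERFACE

Orientations are given as [roll, pitch, yaw] about the fixed x, y, z axes, in that order (R = Rz(yaw) Ry(pitch) Rx(roll)).
In Python, from cell import env, cams gives the robot as it stands.
- The arm moves only by the shell command python3 -m pendant 'ROWS' [FORCE]. ROWS is JSON, a list of rows, each an object of numbers: "tx", "ty", "tz": the shift along the tool's x, y, z each as a share of 0.05 m, from -1 to 1; "spin": the turn about the tool's z as a share of 4 degrees, from -1 to 1; "claw": the closure, from 0 (fully open) to 1 (shut). A call has 1 to 10 rows; each row shifts and turns the commanded pose from where the row before left it, along the tool's axes as they then stand; what a row does not reach is not made up. A row lasts 1/8 s, in which the tool goes at most 62.5 mm and 10.7 degrees, less where a joint would pass 70% of its speed; a pose out of reach is approached as far as the arm can. A call with a number of a shift or a turn outside -1 to 1 is refused whole. A call with a gripper value outside its range is refused whole. The fingers move at their own pace and stop on an object; FORCE is the grip in N (left out, the last holds). Time passes only in rows, so rows that do not move let the fingers close. It gives the time, the measured TCP pose, the force, the opening and the grip force at its end, in the units of the state.
- env.get_obs(): the state, without advancing time (a new reading comes with each control period).
- cams.read_camera(name): name is "scene" or "top" or "wrist"; returns the picture (384x512x3 uint8, red, green, blue); there is no depth.
- cams.camera_info(name): a dict with "fx", "fy", "cx", "cy" (pixels), "rvec" (rotation vector, rad) and "tvec" (3), from world to camera coordinates, as OpenCV has them. Camera axes: x right, y down, z forward; pixel columns grow to the right and rows downward; lengths in m; the calibration is good to about 2 mm. A picture is of the moment at which its call begins: read the wrist's pose just before it. camera_info takes no time and is no camera call; for the wrist camera it gives the pose at the moment of the call.
- env.sign_off(): hands the job in; it is judged then, once.
The state is a dict: "time_s": time; "qpos": joint angles; "joint_velocities": joint speeds; "effort": joint torques, N m; "tool_pos": TCP position; "tool_rot": TCP orientation; "force": force on the tool from outside, world axes, zero at the start; "wrist_torque": the same for the moment, N m; "grip_width": finger opening in m; "grasp_force": force on a finger pad.
Only numpy, scipy, OpenCV 4.12 (cv2) and the standard library are available. Lean on these libraries where they do the work, as an engineer would, in place of code of your own. Each camera call takes 0.05 s, during which the arm holds its last target. There are 200 camera calls.

TASK

The blue case is packed and ready to leave the workshop: swing its brass hasp over and down until it lies flat on its staple. The plywood case is still in use, so leave its black hasp open.

Things in the scene. Friction and masses are not known exactly. Their poses are not given: they have to be found in the camera images.
- blue_case: Blue-painted case, brass fittings, 150 x 110 x 70 mm (x, y, z), fixed. Origin: centre of its underside, on the bench; x axis to its back, z up. On its lid a flat yellow brass hasp, 92 mm long, 44 wide, 4 thick, centred on y = 0, hinged about a line parallel to y at x = +15, z = 76 mm. Staple (U-shaped loop) at x = -54 mm, top at z = 95 mm, fits the hasp's slot.
- blue_hasp (a joint): Angle of the brass hasp, rad. 0: closed, level, pointing to the case's front (-x), over the staple (a stop; strap top at z = 78 mm); pi/2: upright; more: leaning back (stop 2.2). Starts at 1.3 to 1.9. Stiff hinge (0.06 N m friction): stays where left. Slot 24 x 16 mm lies 57 to 81 mm from the hinge; the strap between hinge and slot is solid and may be pressed.
- ply_case: Plain plywood case with black fittings, same shape, size and axes as the blue case; fixed. The two cases may change places.
- ply_hasp (a joint): Angle of the black hasp on the plywood case, rad; same meaning and stiffness. Starts standing open, 1.3 to 1.9, and must stay open.

How it is judged (in metres and radians):
At the end, for the whole second after the job is handed in: The brass hasp of the blue case lies over its staple, within 0.17 rad (10 degrees) of flat, and is at rest; the black hasp of the plywood case still stands open (above 1.0 rad) (value of joint blue_hasp below 0.17 rad and velocity of joint blue_hasp between -0.1 and 0.1 rad/s and value of joint ply_hasp above 1 rad); the robot touches nothing.
It fails at once if the plywood case's hasp is swung towards closed (below 1.0 rad) (value of joint ply_hasp below 1 rad).
It also fails if it takes over 40 s, if anything falls off the work surface, if the arm or the gripper's body presses on something with over 40 N, if the wrist force passes 120 N, or if a joint passes its speed limit or range.

## Working session

There is one attempt and no reset: what is moved stays moved. The work goes in short steps, Python scripts to look and compute and a shell command to move; the robot and the scene stay as the last step left them, time stands still between calls to the robot, and variables do not carry over. Pictures are saved under pics/ and viewed, at most 10 in all, crops included, and the job is handed in when it is done.

```bash
mkdir -p pics
python3 - <<'E'
from cell import env,cams
import cv2
for n in("top","scene"):
    im=cams.read_camera(n); cv2.imwrite(f"pics/{n}0.png",im[:,:,::-1]); print(n,cams.camera_info(n))
o=env.get_obs(); print(o["time_s"],o["tool_pos"],o["tool_rot"],o["grip_width"])
E
```

```text
top {'fx': 492.90795501912226, 'fy': 492.90795501912226, 'cx': 249.16817202506996, 'cy': 190.4509942872467, 'rvec': array([ 2.13376009, -2.17348474,  0.15208534]), 'tvec': array([0.15222402, 0.57552143, 0.94180844])}
scene {'fx': 374.4189344332811, 'fy': 374.4189344332811, 'cx': 245.6246096852223, 'cy': 185.48396565001494, 'rvec': array([ 2.17859177, -0.90022106,  0.36265446]), 'tvec': array([-0.28447551,  0.40173638,  0.54000893])}
0.1 [ 0.22564718 -0.6090637   0.23855158] [-1.79898475e+02  3.96445968e-03  2.03354579e+01] 0.08695474899524071
```

View pics/top0.png

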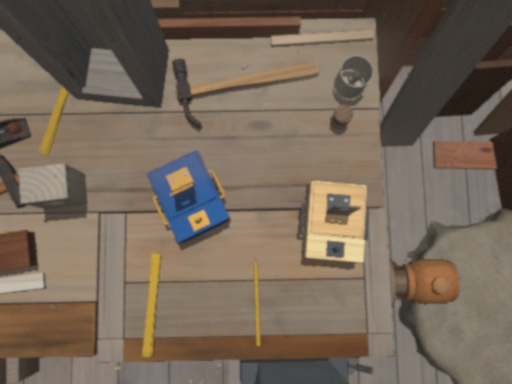

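View pics/scene0.png

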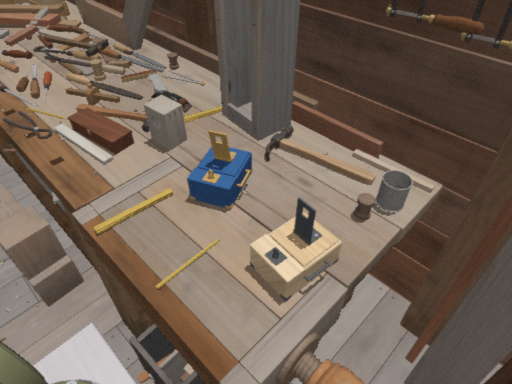

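The top view shows the blue case around (188,196), front facing down-right with its staple plate near (200,219). The plywood case is around (337,222). I'll enlarge both for corner picks.

Run:
```python
import cv2
a=cv2.imread("pics/top0.png")[140:260,130:250]; b=cv2.imread("pics/scene0.png")[110:230,170:290]
cv2.imwrite("pics/crop1.png",cv2.hconcat([cv2.resize(x,(400*1,400),interpolation=cv2.INTER_CUBIC) for x in(a,b)]))
```

```text
(no output)
```

View pics/crop1.png

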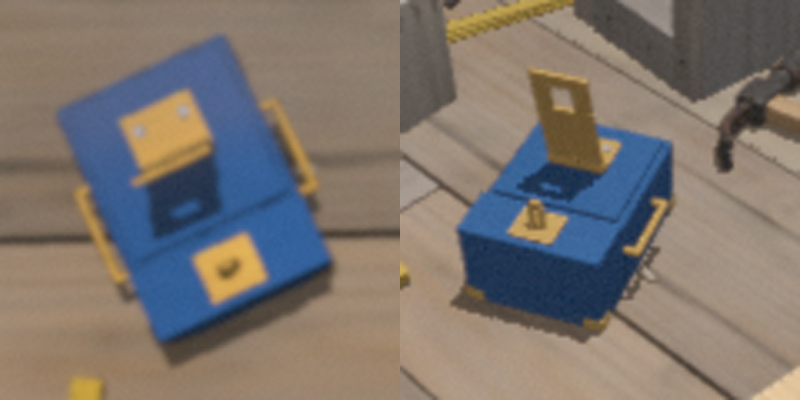

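Lid corners in the top crop are (58,110), (222,37), (330,262) and (165,340). The scene crop gives strap tip corners (530,68) and (593,85). I'll fit the pose and hasp angle from these.

```bash
cat > h.py <<'E'
import numpy as np,cv2
from cell import env,cams
from scipy.optimize import least_squares
def proj(n,P):
    i=cams.camera_info(n);K=np.array([[i["fx"],0,i["cx"]],[0,i["fy"],i["cy"]],[0,0,1]])
    return cv2.projectPoints(np.array(P,float),i["rvec"],i["tvec"],K,None)[0][:,0]
def ray(n,uv,z):
    i=cams.camera_info(n);R=cv2.Rodrigues(i["rvec"])[0];c=-R.T@i["tvec"]
    d=R.T@np.array([(uv[0]-i["cx"])/i["fx"],(uv[1]-i["cy"])/i["fy"],1]);return c+d*(z-c[2])/d[2]
def W(p,P):
    c,s=np.cos(p[2]),np.sin(p[2]);P=np.array(P,float)
    return np.c_[p[0]+c*P[:,0]-s*P[:,1],p[1]+s*P[:,0]+c*P[:,1],P[:,2]]
E
python3 - <<'E'
from h import *
k=120/400
top=np.array([(58,110),(222,37),(330,262),(165,340)])*k+[130,140]
tip=np.array([(130,68),(193,85)])*k+[170,110]
for n,p in zip("BL BR FR FL".split(),top): print(n,ray("top",p,.07))
L=[[.075,.055,.07],[.075,-.055,.07],[-.075,-.055,.07],[-.075,.055,.07]]
def T(t): return [[.015-.092*np.cos(t),y,.076+.092*np.sin(t)] for y in(.022,-.022)]
def f(p): return np.r_[(proj("top",W(p,L))-top).ravel(),(proj("scene",W(p,T(p[3])))-tip).ravel()]
c=np.mean([ray("top",p,.07) for p in top],0)
r=least_squares(f,[c[0],c[1],.4,1.5]);p=r.x;print(p,np.degrees(p[2:]),np.round(r.fun,1))
np.save("pose.npy",p)
print("hinge,staple,tips",W(p,[[.015,0,.076],[-.054,0,.095]]),W(p,T(p[3])))
print("ply",ray("top",(337,222),.07),"ply hinge-ish",ray("top",(340,205),.076),"post base",ray("top",(160,105),0),ray("top",(85,97),0),"tcp reach",np.hypot(*p[:2]))
print("wrist cam",cams.camera_info("wrist"))
E
```

```text
BL [0.61158529 0.33785082 0.07      ]
BR [0.65309257 0.24261434 0.07      ]
FR [0.52041271 0.18132895 0.07      ]
FL [0.47768379 0.27579665 0.07      ]
[0.56642942 0.25828368 0.42804087 1.38439222] [24.52493511 79.31983156] [-0.8 -0.1  1.7 -2.2  2.2 -0.4 -0.7  1.2 -1.  -0.2 -2.1 -1.5]
hinge,staple,tips [[0.58007613 0.26451001 0.076     ]
 [0.51730126 0.23586886 0.095     ]] [[0.55543237 0.2774479  0.16640628]
 [0.5736963  0.23741755 0.16640628]]
ply [ 0.51011409 -0.02481502  0.07      ] ply hinge-ish [ 0.54201279 -0.03082503  0.076     ] post base [0.76950929 0.32666256 0.        ] [0.78981677 0.48566424 0.        ] tcp reach 0.6225373445673124
wrist cam {'fx': 331.03709265045285, 'fy': 331.03709265045285, 'cx': 251.51279791816506, 'cy': 188.25943001934792, 'rvec': array([-2.40490502,  1.67617939,  0.21011015]), 'tvec': array([-0.64945737, -0.02834808,  0.38936118])}
```

Fit: case at (0.566, 0.258), yaw 24.5°, hasp at about 1.38 rad, with residuals around 2 px. The sizes come out right. Next: close the fingers, rise, align the yaw and travel to behind the strap.

```bash
python3 -m pendant '[{"tz":-0.6,"spin":-1,"claw":1},{"tz":-0.6,"claw":1},{"tx":0.8,"claw":1},{"tx":0.8,"claw":1},{"tx":0.8,"claw":1},{"tx":0.6,"ty":-0.6,"claw":1},{"tx":0.6,"ty":-0.6,"claw":1},{"tx":0.6,"ty":-0.6,"claw":1},{"tx":0.6,"ty":-0.6,"claw":1},{"tx":0.6,"ty":-0.6,"claw":1}]' 10
python3 -m pendant '[{"tx":0.6,"ty":-0.6,"claw":1},{"tx":0.6,"ty":-0.6,"claw":1},{"tx":0.6,"ty":-0.6,"claw":1},{"tx":0.6,"ty":-0.6,"claw":1},{"tx":0.6,"ty":-0.6,"claw":1},{"tx":0.6,"ty":-0.6,"claw":1},{"tx":0.6,"ty":-0.6,"claw":1},{"tx":0.6,"ty":-0.6,"claw":1},{"tx":0.6,"ty":-0.6,"claw":1},{"claw":1}]'
```

```text
invalid input at $[0]: expected keys tx, ty, tz, spin, claw
invalid input at $[0]: expected keys tx, ty, tz, spin, claw
```

All keys are required in every row.

```bash
python3 -m pendant '[{"tx":0,"ty":0,"tz":-0.6,"spin":-1,"claw":1},{"tx":0,"ty":0,"tz":-0.6,"spin":0,"claw":1},{"tx":0.8,"ty":0,"tz":0,"spin":0,"claw":1},{"tx":0.8,"ty":0,"tz":0,"spin":0,"claw":1},{"tx":0.8,"ty":0,"tz":0,"spin":0,"claw":1},{"tx":0.6,"ty":-0.6,"tz":0,"spin":0,"claw":1},{"tx":0.6,"ty":-0.6,"tz":0,"spin":0,"claw":1},{"tx":0.6,"ty":-0.6,"tz":0,"spin":0,"claw":1},{"tx":0.6,"ty":-0.6,"tz":0,"spin":0,"claw":1},{"tx":0.6,"ty":-0.6,"tz":0,"spin":0,"claw":1}]' 10
```

```text
time_s: 1.35
tool_pos: [0.4102, -0.3601, 0.2991]
tool_rot: [-180.0, 0.0, 24.3]
force: [0.7, -0.1, -0.1]
grip_width: 0.0017
grasp_force: 0.0
```

```bash
python3 -m pendant '[{"tx":0.6,"ty":-0.65,"tz":0,"spin":0,"claw":1},{"tx":0.6,"ty":-0.65,"tz":0,"spin":0,"claw":1},{"tx":0.6,"ty":-0.65,"tz":0,"spin":0,"claw":1},{"tx":0.6,"ty":-0.65,"tz":0,"spin":0,"claw":1},{"tx":0.6,"ty":-0.65,"tz":0,"spin":0,"claw":1},{"tx":0.6,"ty":-0.65,"tz":0,"spin":0,"claw":1},{"tx":0.6,"ty":-0.65,"tz":0,"spin":0,"claw":1},{"tx":0.6,"ty":-0.65,"tz":0,"spin":0,"claw":1},{"tx":0.6,"ty":-0.65,"tz":0,"spin":0,"claw":1},{"tx":0.6,"ty":-0.65,"tz":0,"spin":0,"claw":1}]'
python3 -m pendant '[{"tx":0.6,"ty":-0.65,"tz":0,"spin":0,"claw":1},{"tx":0.6,"ty":-0.65,"tz":0,"spin":0,"claw":1},{"tx":0.6,"ty":-0.65,"tz":0,"spin":0,"claw":1},{"tx":0.6,"ty":-0.65,"tz":0,"spin":0,"claw":1},{"tx":0.6,"ty":-0.65,"tz":0,"spin":0,"claw":1},{"tx":0,"ty":0,"tz":0,"spin":0,"claw":1}]'
python3 - <<'E'
from h import *
im=cams.read_camera("wrist");a=cams.read_camera("scene")[90:240,160:310]
cv2.imwrite("pics/w1.png",cv2.hconcat([cv2.resize(x[:,:,::-1],s) for x,s in((im,(480,360)),(a,(320,360)))]))
o=env.get_obs();p=np.load("pose.npy");c,s=np.cos(p[2]),np.sin(p[2]);d=o["tool_pos"][:2]-p[:2]
print("case xy",c*d[0]+s*d[1],-s*d[0]+c*d[1])
E
```

```text
time_s: 2.6
tool_pos: [0.5496, 0.0593, 0.2992]
tool_rot: [180.0, 0.0, 24.3]
force: [0.3, -0.6, 0.4]
grip_width: 0.0009
grasp_force: 0.0
time_s: 3.35
tool_pos: [0.6178, 0.2726, 0.2979]
tool_rot: [-179.8, 0.1, 24.7]
force: [-0.5, -0.2, -0.1]
grip_width: 0.0005
grasp_force: 0.0
case xy 0.05178911889410219 -0.012970294520716552
```

View pics/w1.png

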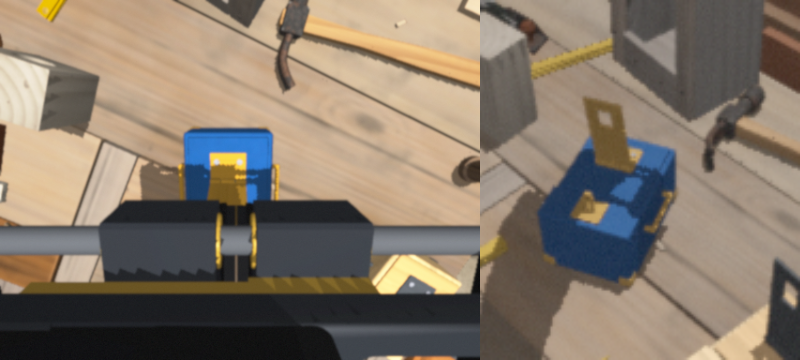

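The wrist view shows the blue case centred at about u=228, with the fingers at about 236, which agrees with the −13 mm lateral offset. The hasp stands in front of the fingers. I'll correct the offset and descend behind the strap.

```bash
python3 -m pendant '[{"tx":0.16,"ty":-0.26,"tz":0,"spin":0,"claw":1},{"tx":0,"ty":0,"tz":0.8,"spin":0,"claw":1},{"tx":0,"ty":0,"tz":0.8,"spin":0,"claw":1},{"tx":0,"ty":0,"tz":0.8,"spin":0,"claw":1},{"tx":0,"ty":0,"tz":0.7,"spin":0,"claw":1},{"tx":0,"ty":0,"tz":0,"spin":0,"claw":1}]'
python3 - <<'E'
from h import *
a=cams.read_camera("scene")[70:220,140:340];b=cams.read_camera("top")[130:270,110:260]
cv2.imwrite("pics/s2.png",cv2.hconcat([cv2.resize(x[:,:,::-1],s) for x,s in((a,(440,330)),(b,(350,330)))]))
o=env.get_obs();p=np.load("pose.npy");c,s=np.cos(p[2]),np.sin(p[2]);d=o["tool_pos"][:2]-p[:2]
print("case xy",c*d[0]+s*d[1],-s*d[0]+c*d[1])
E
```

```text
time_s: 4.2
tool_pos: [0.6197, 0.2813, 0.1416]
tool_rot: [180.0, 0.3, 24.3]
force: [0.6, -0.1, 0.4]
grip_width: 0.0002
grasp_force: 0.0
case xy 0.060686516225468154 -0.0003396358818034649
```

View pics/s2.png

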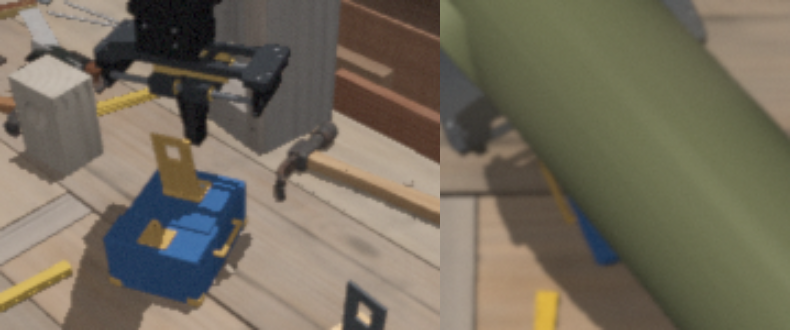

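The scene view shows the closed fingers just behind and right of the strap, with the tip at about (197,140) in the crop. They are clear of the post. Next I push forward, then down.

```bash
python3 - <<'E'
from h import *
print(proj("scene",[[.6197,.2813,.1246]]))
E
python3 -m pendant '[{"tx":-0.3,"ty":0,"tz":0,"spin":0,"claw":1},{"tx":-0.3,"ty":0,"tz":0,"spin":0,"claw":1},{"tx":-0.3,"ty":0,"tz":0,"spin":0,"claw":1},{"tx":-0.3,"ty":0,"tz":0,"spin":0,"claw":1},{"tx":-0.3,"ty":0,"tz":0,"spin":0,"claw":1},{"tx":0,"ty":0,"tz":0,"spin":0,"claw":1}]'
python3 - <<'E'
from h import *
a=cams.read_camera("scene")[70:220,140:340]
cv2.imwrite("pics/s3.png",cv2.resize(a[:,:,::-1],(600,450)))
E
```

```text
[[228.67749604 132.7636776 ]]
time_s: 5.05
tool_pos: [0.5536, 0.2526, 0.1472]
tool_rot: [179.9, -0.2, 24.3]
force: [0.2, -0.5, 1.1]
grip_width: 0.0006
grasp_force: 0.0
```

View pics/s3.png

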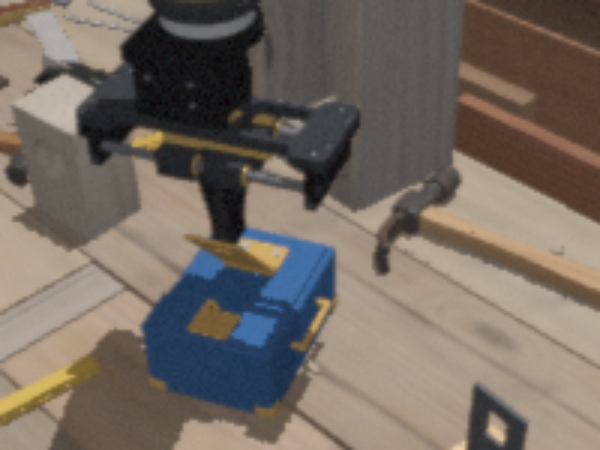

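The finger has carried the hasp forward to about 45°. The black hasp stands untouched. Now down.

```bash
python3 -m pendant '[{"tx":-0.1,"ty":0,"tz":0.2,"spin":0,"claw":1},{"tx":-0.05,"ty":0,"tz":0.2,"spin":0,"claw":1},{"tx":0,"ty":0,"tz":0.2,"spin":0,"claw":1},{"tx":0,"ty":0,"tz":0.2,"spin":0,"claw":1},{"tx":0,"ty":0,"tz":0,"spin":0,"claw":1}]'
```

```text
time_s: 5.72
tool_pos: [0.5453, 0.2488, 0.1031]
tool_rot: [-180.0, 0.1, 24.3]
force: [-0.9, -0.5, -0.1]
grip_width: 0.0006
grasp_force: 0.0
```

```bash
python3 -m pendant '[{"tx":0,"ty":0,"tz":0.08,"spin":0,"claw":1},{"tx":0,"ty":0,"tz":0.06,"spin":0,"claw":1},{"tx":0,"ty":0,"tz":0,"spin":0,"claw":1},{"tx":0,"ty":0,"tz":0,"spin":0,"claw":1}]'
```

```text
time_s: 6.22
tool_pos: [0.5461, 0.2491, 0.0976]
tool_rot: [180.0, -0.0, 24.3]
force: [0.4, -0.5, 0.2]
grip_width: 0.0003
grasp_force: 0.0
```

```bash
python3 -m pendant '[{"tx":0,"ty":0,"tz":0.04,"spin":0,"claw":1},{"tx":0,"ty":0,"tz":0,"spin":0,"claw":1},{"tx":0,"ty":0,"tz":0,"spin":0,"claw":1}]'; python3 -m pendant '[{"tx":0,"ty":0,"tz":0.03,"spin":0,"claw":1},{"tx":0,"ty":0,"tz":0,"spin":0,"claw":1},{"tx":0,"ty":0,"tz":0,"spin":0,"claw":1}]'
```

```text
time_s: 6.6
tool_pos: [0.546, 0.2491, 0.0955]
tool_rot: [180.0, -0.0, 24.3]
force: [0.3, 0.5, 0.0]
grip_width: 0.0007
grasp_force: 0.1
time_s: 6.98
tool_pos: [0.5461, 0.2491, 0.0954]
tool_rot: [179.9, -0.0, 24.3]
force: [-2.6, -2.1, 8.3]
grip_width: 0.001
grasp_force: 4.2
```

Firm contact (8 N) at tip z of 0.078, which matches the strap top when closed. Retract straight up and look.

```bash
python3 -m pendant '[{"tx":0,"ty":0,"tz":-0.3,"spin":0,"claw":1},{"tx":0,"ty":0,"tz":-0.8,"spin":0,"claw":1},{"tx":0,"ty":0,"tz":-0.8,"spin":0,"claw":1},{"tx":0,"ty":0,"tz":-0.8,"spin":0,"claw":1},{"tx":0,"ty":0,"tz":-0.8,"spin":0,"claw":1},{"tx":0,"ty":0,"tz":0,"spin":0,"claw":1},{"tx":0,"ty":0,"tz":0,"spin":0,"claw":1},{"tx":0,"ty":0,"tz":0,"spin":0,"claw":1}]'
python3 - <<'E'
from h import *
a=cams.read_camera("scene")[100:300,160:360]
cv2.imwrite("pics/s4.png",cv2.resize(a[:,:,::-1],(600,600)))
E
```

```text
time_s: 7.98
tool_pos: [0.5454, 0.2487, 0.2677]
tool_rot: [-180.0, 0.1, 24.3]
force: [-0.6, 0.2, 0.0]
grip_width: 0.0007
grasp_force: 0.0
```

View pics/s4.png

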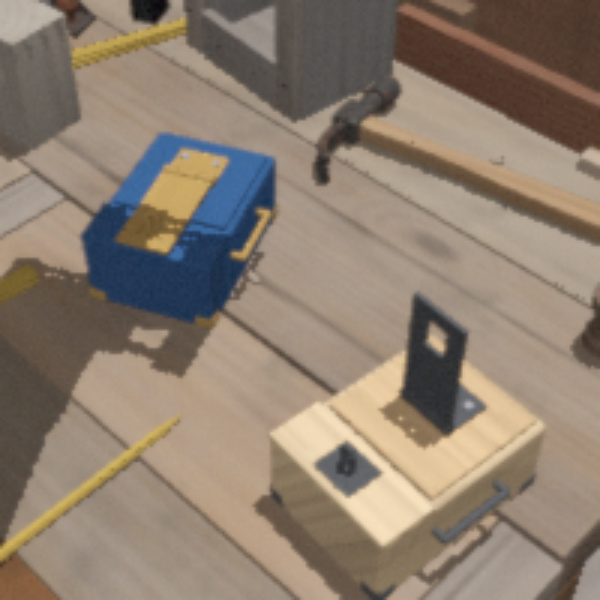

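The brass hasp lies flat from about (205,160) to (145,245), over its staple. The black hasp at (435,360) still stands open, and the gripper is clear.

```bash
python3 -c "
from cell import env
print(env.sign_off())"
```

```text
the job is handed in; nothing more can be done
None
```

I swung the blue case's brass hasp down flat onto its staple, left the plywood case's black hasp standing open, and handed the job in with the robot clear of everything; the hand-in returned no verdict.

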